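# Fit the cone of a citrus juicer and press it to run

## Robot

A 6-joint arm with a two-finger parallel gripper is mounted at the origin on the work surface. World frame = base frame: x ahead of the robot, y to its left, z up, the work surface at z = 0. Lengths are in m, angles in rad, forces in N, time in s.
With the tool pointing down it reaches from about 0.325 to 0.775 m from the base axis. Payload 5.5 kg.
Tool frame: the origin (TCP) lies between the finger pads; the fingertips stand 25 mm ahead of it and the grasp point (between the pads) lies 6 mm ahead of it (bot.nose_length is the distance from the TCP to the fingertips, in m); z points along the fingers, y is the line along which they close (so a half turn about z gives the same grasp; the last joint's range is limited). The gripper opens to 85 mm and grips with 20 to 120 N. Pads are 22 mm wide; open, the fingers measure 114 mm over their backs; the gripper's body (76 mm by 85 mm) begins 54 mm behind the grasp point. The pads swing forward as they close: fully open they stand 13 mm farther back than shut.
Start: joints at [1.206, 0.091, 1.231, -0, 1.82, -0.057], TCP at [0.182, 0.572, 0.256] pointing down, gripper open.
Joint ranges: [-2.87, 2.87], [-0.86, 2.18], [0.17, 2.46], [-1.51, 4.65], [0.06, 2.69], [-2.65, 2.65]. Speed limits (rad/s): [2.57, 2.57, 3.01, 3.14, 3.14, 3.14].

## Interface

Orientations are given as a rotation vector (axis times angle).
In Python, from rig import bot gives the robot as it stands. The module is installed in compiled form; this text tells all that it offers. Calls block until the motion is done:
- bot.goto(position, orientation): joint-space move of the TCP to a pose.
- bot.movel(position, speed=0.15, rotation=None, max_force=None): straight line of the TCP; rotation=None keeps the orientation; speed is the mean speed in m/s. With max_force (N) it stops when the force on the tool has changed by that much, and returns True; else False.
- bot.move_joints(angles): joint-space move.
- bot.gripper_to(opening, force=None): opening from 0.0 (shut) to 1.0 (fully open); force is the grip in N (None keeps the last); returns when the fingers have stopped.
- bot.sleep(seconds).
- bot.ik(position, orientation): joint angles nearest the present ones, or None.
- bot.state(): the state.
- bot.get_image(name): name is "scene" or "top" or "wrist"; returns the picture (400x640x3 uint8, red, green, blue); there is no depth.
- bot.camera_model(name): a dict with "fovy" (degrees; the focal length in pixels is half the picture's height over the tangent of half this angle, whatever the lens; pixels are square), "cx", "cy" (the principal point, pixels), "dist" ([k1, k2, p1, p2, k3] as OpenCV has them; the pictures are not rectified), "pose" (4x4, takes a point from camera to world coordinates); the wrist camera has in their place "mount" (4x4, takes a point from camera to tool coordinates, whose origin is the TCP and whose axes are the flange's). Camera axes: x right, y down, z forward; pixel columns grow to the right and rows downward; lengths in m; the calibration is good to about 2 mm. A picture is of the moment at which its call begins: read the wrist's pose just before it. camera_model takes no time and is no camera call.
A pose or a line that the arm cannot do raises bot.IKError and nothing moves.
- bot.hand_in(): hands the job in; it is judged then, once.
The state is a dict: "t": time; "qpos": joint angles; "dq": joint speeds; "effort": joint torques, N m; "tcp_pos": TCP position; "eef_rot": TCP orientation; "ft_force": force on the tool from outside, world axes, zero at the start; "ft_torque": the same for the moment, N m; "opening": opening from 0.0 (shut) to 1.0 (fully open); "gripper_force": force on a finger pad.
Only numpy, scipy, OpenCV 4.12 (cv2) and the standard library are available. Lean on these libraries where they do the work, as an engineer would, in place of code of your own. Each camera call takes 0.05 s, during which the arm holds its last target. There are 200 camera calls.

## Task

Get the juicer running: swing its latch lever clear, lift the cover until it stands about upright, then take the juicing cone from the coaster, turn it so that its cross-shaped hollow meshes with the splined drive spindle, and slide it fully home. Keep pressing the cone down so that the spindle is pushed in to its stop, and finish like that, with the gripper still holding the cone down. Leave the other breakfast things where they are.

Things in the scene. Friction and masses are not known exactly. Their poses are not given: they have to be found in the camera images.
- juicer: Citrus juicer, grey box housing fixed to the table, 155 mm deep (x) by 172 mm wide (y from -70 to +102 mm), 90 mm tall; origin on the table below the drive spindle, z up, its -x side (with the cover handle) roughly faces the robot, +y is the latch side. The flat top deck is at z = 90 mm.
- latch (a joint): Latch lever angle, rad: 0 = lies along the housing's -x direction over a lug on the side of the cover and locks it; grows as it swings outward (clockwise from above, away from the cover, towards the housing's +y) up to 1.6; the cover is free from about 1.0. Stays where it is left; light friction (about 1 N at the post).
- latch_post (a point): Point on the axis of the latch's upright round steel finger post (12 mm diameter, its top 14 mm above this point, 24 mm of post below this point down to the lever bar); 44 mm from the pivot. 26 mm from the cover's side wall when latched. Good to pinch, a vertical post that can turn between the fingers.
- latch_pivot (a point): Point on the vertical pivot axis of the latch, at the same height as latch_post (138 mm above the table); the pivot boss below stays 22 mm lower.
- cover (a joint): Cover angle, rad: 0 = shut, grows as its front rises; 1.57 = stands upright, stop at 1.95. Stiff hinge, stays at any angle; about 3 N at the handle opens it.
- cover_handle (a point): Middle of the cover's round steel handle bar, 11 mm thick, 80 mm long along the cover's y, on stalks 34 mm either side, 35 mm in front of the cover's front face; shut, it is 122 mm above the table, 105 mm in front of the spindle axis. The cover is an open-bottomed shell 140 x 120 x 45 mm on the deck. Axes: the cover's.
- cover_hinge (a point): Middle of the cover's hinge axis (along y of this frame), on the housing's rear edge, 70 mm behind the spindle axis and 90 mm above the table; the handle bar is 175 mm in front of it and 32 mm above it when shut.
- spindle_top (a point): Top of the drive spindle under the cover, on its axis: a steel cross of two upright ribs, 30 mm long, 6 mm thick, along this frame's x and y (z up), 30 mm above the deck; the top 3 mm bevelled to a ridge. Hard to turn (0.5 N m), so turn the cone to suit it; its angle differs from run to run; angles a quarter turn apart are alike.
- spindle (a joint): How far the spindle is pressed down, m: 0 = up, 0.006 = stop. A spring pushes it up, 6 N at the start of travel and 10 N at the stop.
- cone: White juicing cone, loose, ~110 g, 62 mm tall: a 36 mm eight-sided collar, 50 mm over opposite flats (facing x, y and diagonals), below a ribbed cone; the four thick ribs lie along +-x, +-y. Origin: centre of underside, z up. Below, a cross-shaped hollow along x and y, 20 mm deep, slots 9 mm wide (1.5 mm play each side). Home: underside 20 mm below spindle_top, 10 mm above the deck.
- coaster: Round grey coaster, 104 mm across, 4 mm thick, fixed to the table; the cone stands on it at the start. Origin at the centre of its underside.
- sugar_bowl: bystander, leave alone: white bowl, 84 mm across, 45 mm tall; origin at the centre of its underside
- teaspoon: bystander, leave alone: steel teaspoon lying down, 155 mm long, 8 mm tall; origin at the centre of its underside
- milk_jug: bystander, leave alone: small steel jug, 54 mm across, 75 mm tall; origin at the centre of its underside
- mug: bystander, leave alone: white mug, 82 mm across, 85 mm tall; origin at the centre of its underside
- jam_jar: bystander, leave alone: closed jar, 64 mm across, 80 mm tall; origin at the centre of its underside
- egg_cup: bystander, leave alone: white egg cup, 50 mm across, 50 mm tall; origin at the centre of its underside
Things that resemble listed ones, but are neither listed nor needed, are in the scene too. Leave any turquoise look-alike of the cone alone.

How it is judged:
On the way, in this order (a step that is already met when the one before it is completed fails the run):
1. the latch lever is swung clear (over 1.0 rad) with the cover still shut (value of joint latch above 1 rad and value of joint cover below 0.1 rad), for 0.1 s.
2. the cover is opened past 1.3 rad, about upright, while the cone is still on the coaster (value of joint cover above 1.3 rad and distance of cone from where it was at the start of the episode below 0.03 m), for 0.2 s.
3. the cone is meshed with the spindle and home (horizontal distance between cone and spindle_top below 0.003 m and z of cone in the frame of spindle_top below -0.0165 m and angle between cone's own z axis and vertical below 0.1 rad and (angle between the x axis of cone and the x axis of spindle_top, either way round below 0.15 rad or angle between the x axis of cone and the y axis of spindle_top, either way round below 0.15 rad)), for 0.1 s.
At the end, for the whole second after the job is handed in: Cone meshed on the spindle (axes within 3 mm, ribs 0.15 rad, tilt 0.1 rad, underside 16.5 mm or more below the spindle top) and still; fingers bear on it with over 2 N and keep the spindle pressed in over 4.2 of its 6 mm; cover past 1.2 rad, latch past 0.9 rad (all of step 3 and value of joint spindle above 0.0042 m and contact force between the fingers and cone above 2 N and value of joint cover above 1.2 rad and value of joint latch above 0.9 rad and linear speed of cone below 0.03 m/s); the arm keeps its last pose, push and grip.
It fails at once if another breakfast thing is moved by more than 40 mm or tipped over (distance of any of sugar_bowl, teaspoon, milk_jug, mug, jam_jar, egg_cup from where it was at the start of the episode above 0.04 m or angle between any of sugar_bowl, milk_jug, mug, jam_jar, egg_cup's own z axis and vertical above 0.5 rad).
It also fails if it takes over 72 s, if anything falls off the work surface, if the arm or the gripper's body presses on something with over 40 N, if the wrist force passes 120 N, or if a joint passes its speed limit or range.

## Working session

There is one attempt and no reset: what is moved stays moved. The work goes in short steps, each a Python script; the robot and the scene stay as the last script left them, time stands still between calls to the robot, and variables do not carry over. Pictures are saved under pics/ and viewed, at most 10 in all, crops included, and the job is handed in when it is done.

```bash
mkdir -p pics; cat > h.py <<'E'
import numpy as np, cv2
from rig import bot
from scipy.spatial.transform import Rotation as R
def cam(name, st=None):
    m=bot.camera_model(name); f=200/np.tan(np.radians(m['fovy'])/2)
    K=np.array([[f,0,m['cx']],[0,f,m['cy']],[0,0,1]]); d=np.array(m['dist'],float)
    if 'pose' in m: T=np.array(m['pose'])
    else:
        W=np.eye(4); W[:3,:3]=R.from_rotvec(st['eef_rot']).as_matrix(); W[:3,3]=st['tcp_pos']; T=W@np.array(m['mount'])
    return K,d,T
def onz(c,uv,z):
    K,d,T=c; uv=np.array(uv,float).reshape(-1,1,2)
    p=cv2.undistortPoints(uv,K,d)[:,0]; r=np.c_[p,np.ones(len(p))]@T[:3,:3].T
    o=T[:3,3]; return o+r*((z-o[2])/r[:,2])[:,None]
def proj(c,P):
    K,d,T=c; Ti=np.linalg.inv(T); rv=cv2.Rodrigues(Ti[:3,:3])[0]
    return cv2.projectPoints(np.array(P,float).reshape(-1,3),rv,Ti[:3,3],K,d)[0][:,0]
def shot(name,fn):
    st=bot.state(); im=bot.get_image(name); cv2.imwrite('pics/'+fn,im[:,:,::-1]); return im,cam(name,st)
def down(a): # tool down, tool y axis (closing line) at yaw a from world x
    y=np.array([np.cos(a),np.sin(a),0]); z=np.array([0,0,-1.]); x=np.cross(y,z)
    return R.from_matrix(np.c_[x,y,z]).as_rotvec()
E
python3 - <<'E'
from h import *
for n in ['top','scene']:
    im,c=shot(n,n+'0.png'); print(n,c[0][0,0],c[1],c[2].round(3).tolist())
s=bot.state(); print(s['eef_rot'],s['opening'],s['t']); print(bot.camera_model('wrist'))
E
```

```text
top 482.8554949204011 [-0.04817528  0.          0.          0.          0.        ] [[-0.007, -0.987, 0.161, 0.372], [-1.0, 0.011, 0.023, -0.009], [-0.025, -0.161, -0.987, 1.412], [0.0, 0.0, 0.0, 1.0]]
scene 444.6689862335232 [0.00362211 0.         0.         0.         0.        ] [[0.758, 0.505, -0.412, 1.067], [0.652, -0.6, 0.465, -0.548], [-0.013, -0.621, -0.784, 1.07], [0.0, 0.0, 0.0, 1.0]]
[-4.81465211e-01 -3.10407177e+00  2.80963335e-03] 0.999749875030202 0.1
{'fovy': 67.24923986272714, 'cx': 314.97925319999314, 'cy': 196.85944808475, 'dist': array([0.00649679, 0.        , 0.        , 0.        , 0.        ]), 'mount': array([[ 9.29104272e-04, -9.64020249e-01, -2.65827191e-01,
         6.60055768e-02],
       [ 9.99999351e-01,  7.20478204e-04,  8.82332956e-04,
        -1.00459200e-04],
       [-6.59064139e-04, -2.65827839e-01,  9.64020293e-01,
        -1.17076131e-01],
       [ 0.00000000e+00,  0.00000000e+00,  0.00000000e+00,
         1.00000000e+00]])}
```

View pics/top0.png

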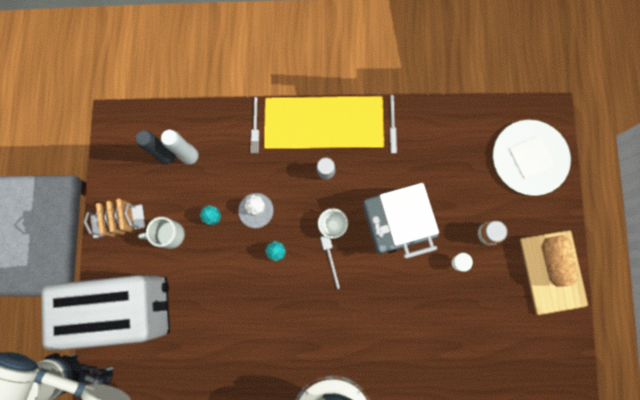

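View pics/scene0.png

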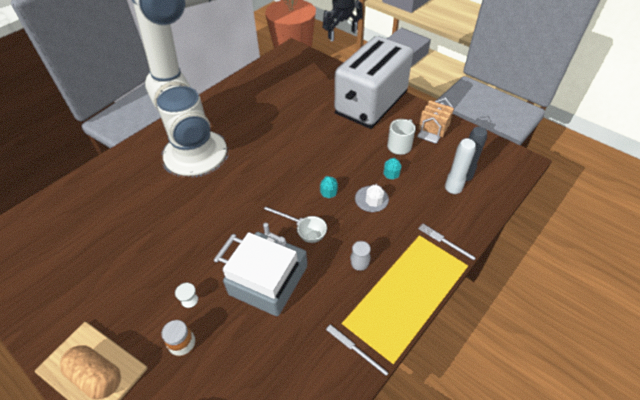

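Top view: the coaster (255,210) carries the white cone at (255,204). The turquoise look-alikes are at (210,215) and (276,251). The egg cup (462,262) and jug (326,168) are other pale objects. The juicer cover is at (409,215), its handle at (421,247) and the latch at about (379,228). The white cone on the coaster is the one I want. Next I take close wrist views of it and the juicer.

```bash
python3 - <<'E'
from h import *
c=cam('top')
co=onz(c,(255,205),.05)[0]; cv=onz(c,[(383,192),(424,184),(437,237),(396,247)],.135); 
print(co.round(3),cv.round(3).tolist(),onz(c,[(404,256),(437,248)],.122).round(3).tolist(),onz(c,(380,228),.138).round(3))
def look(p,fn,h,yaws):
    for a in yaws:
        # camera ahead point: aim axis at p
        r=down(a); M=R.from_rotvec(r).as_matrix(); m=np.array(bot.camera_model('wrist')['mount'])
        d=M@m[:3,2]; o=M@m[:3,3]
        # TCP such that the camera axis meets p with TCP height h
        t=(h+o[2]-p[2])/-d[2]; pos=p-d*t-o
        if bot.ik(pos,r) is None: continue
        bot.goto(pos,r); print(a,pos.round(3)); return shot('wrist',fn)
    print('none')
ys=[np.arctan2(co[1],co[0])+k for k in (0,np.pi,.5,-.5)]
look(np.array([co[0],co[1],.04]),'cone1.png',.20,ys)
p=cv.mean(0); p[2]=.12; p+= [-.03,.01,0]
look(p,'jui1.png',.33,[0,np.pi,.5,-.5])
a=cv2.imread('pics/cone1.png');b=cv2.imread('pics/jui1.png')
cv2.imwrite('pics/both.png',np.vstack([a[50:350,:],b[100:400,:]])) 
print(bot.state()['t'],bot.state()['qpos'])
E
```

```text
[0.594 0.216 0.05 ] [[0.612, -0.143, 0.135], [0.633, -0.253, 0.135], [0.49, -0.282, 0.135], [0.464, -0.173, 0.135]] [[0.441, -0.195, 0.122], [0.461, -0.284, 0.122]] [[ 0.515 -0.132  0.138]]
0.3485693966190181 [0.591 0.226 0.2  ]
0 [ 0.519 -0.179  0.33 ]
3.7333 [-3.92840601e-01 -1.88551007e-02  1.21307169e+00  2.79304762e-04
  1.94848699e+00 -3.94476173e-01]
```

View pics/both.png

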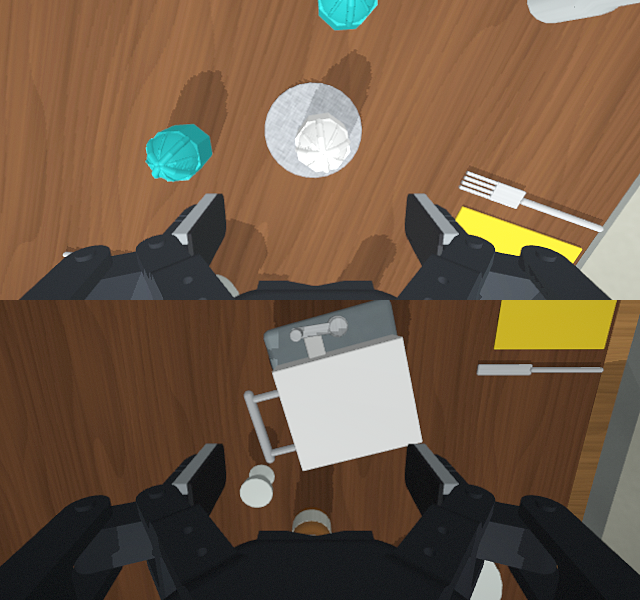

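The top half (cone1) shows the white cone at (322,196 full) on the coaster. The bottom half (jui1, add −200 to the row) shows the cover quad, the handle bar from (249,395) to (270,460), the latch post at (296,335) and the pivot boss at (338,325).

```bash
python3 - <<'E'
from h import *
st=bot.state(); c=cam('wrist',st); im=cv2.imread('pics/jui1.png')
g=im.min(2); m=(g>195).astype(np.uint8); m=cv2.morphologyEx(m,cv2.MORPH_OPEN,np.ones((15,15)))
n,l,s,ce=cv2.connectedComponentsWithStats(m); k=l[200,350]; 
cs=max(cv2.findContours((l==k).astype(np.uint8),0,2)[0],key=cv2.contourArea)[:,0]
P=onz(c,cs,.135)[:,:2].astype(np.float32); (cx,cy),wh,an=cv2.minAreaRect(P); print('cover',cx,cy,wh,an)
H=onz(c,[(249,195),(270,260)],.122); print('handle',H.round(3).tolist())
L=onz(c,[(296,135)],.152); V=onz(c,[(338,125)],.116); print('post',L.round(4),'pivot',V.round(4))
x=H[0]-H[1]; print('yaw from handle',np.degrees(np.arctan2(x[1],x[0]))-90,np.linalg.norm(x))
big=cv2.resize(im[100:290,230:430],None,fx=3,fy=3,interpolation=2); cv2.imwrite('pics/juicrop.png',big)
E
```

```text
cover 0.5570909976959229 -0.2091628909111023 (0.13841798901557922, 0.11796150356531143) 15.134933471679688
handle [[0.446, -0.199, 0.122], [0.467, -0.278, 0.122]]
post [[ 0.5017 -0.1307  0.152 ]] pivot [[ 0.5445 -0.1224  0.116 ]]
yaw from handle 14.418449125324216 0.08237090374108313
```

View pics/juicrop.png

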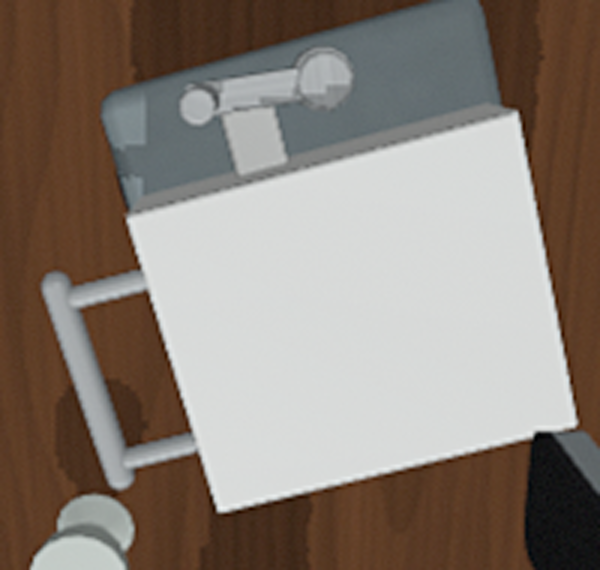

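Rigid-model check: the cover measures 138x118 mm, the bar sits about 104 mm ahead of the spindle, and the post is 43.5 mm from the pivot. All three agree with the given sizes. Juicer frame: spindle axis at (0.557,-0.209), yaw 15°. Latch first.

```bash
cat >> h.py <<'E'
Y=np.radians(15.); X=np.array([np.cos(Y),np.sin(Y),0]); YY=np.array([-np.sin(Y),np.cos(Y),0]); S=np.array([.5571,-.2092,0])
def J(x,y,z): return S+X*x+YY*y+np.array([0,0,z])
E
python3 - <<'E'
from h import *
r=down(Y); z=.146
post=np.array([.5017,-.1307,z]); piv=post+X*.044
piv[2]=z
bot.gripper_to(.5,40); bot.goto(post+[0,0,.06],r)
print(bot.movel(post,.1,max_force=10), bot.state()['tcp_pos'])
bot.gripper_to(0); s=bot.state(); print('open',s['opening']*85,s['gripper_force'],s['ft_force'])
for f in np.linspace(0,1.35,8)[1:]:
    bot.movel(piv+.044*(-np.cos(f)*X+np.sin(f)*YY),.1)
s=bot.state(); print(s['opening']*85,s['ft_force'],s['t'])
bot.gripper_to(.5); p=s['tcp_pos']; bot.movel(p+[0,0,.08],.2)
im,c=shot('wrist','latch.png'); print(bot.state()['t'])
E
```

```text
False [ 0.50201328 -0.13085658  0.14668738]
open 10.426433492203493 39.252026081085205 [-9.16023216 -1.29891429  6.03004359]
10.668417436527237 [-8.15123556 10.49782333  7.2543217 ] 7.7083
8.725
```

View pics/latch.png

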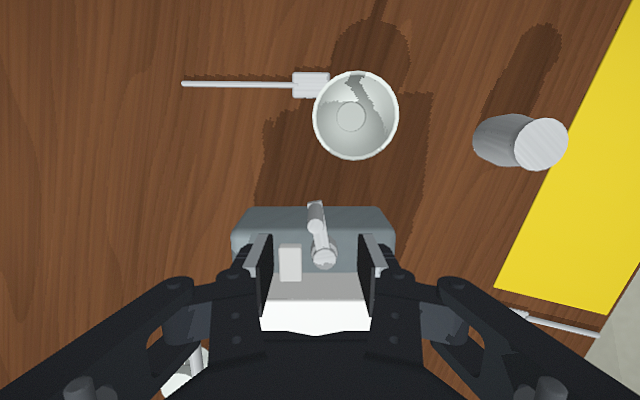

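The lever now points outward: the post is at (316,208) and the pivot at (322,257), so it is clear. Next is the cover.

```bash
python3 - <<'E'
from h import *
r=down(Y); g=np.array([0,0,.006]); al=np.arctan2(.032,.175); rad=np.hypot(.032,.175)
B=lambda t: J(.07-rad*np.cos(t+al),0,.09+rad*np.sin(t+al))+g
bot.gripper_to(.35,40); bot.goto(B(0)+[0,0,.06],r)
print(bot.movel(B(0),.1,max_force=10))
bot.gripper_to(0); s=bot.state(); print('open',s['opening']*85,s['ft_force'])
for t in np.linspace(0,1.65,12)[1:]:
    bot.movel(B(t),.12)
s=bot.state(); print(s['opening']*85,s['ft_force'],s['t'])
bot.gripper_to(.5); bot.movel(s['tcp_pos']+[0,0,.05],.2)
M=R.from_rotvec(r).as_matrix(); m=np.array(bot.camera_model('wrist')['mount'])
r2=down(Y+np.pi/2)  # camera toward -x side
for rr in (down(Y+np.pi/2),down(Y-np.pi/2)):
    M=R.from_rotvec(rr).as_matrix(); d=M@m[:3,2]; o=M@m[:3,3]; p=J(0,0,.12); h=.285
    pos=p-d*((h+o[2]-p[2])/-d[2])-o; q=bot.ik(pos,rr); print(pos,q)
    if rr is not None and q is not None and o@X<0:
        bot.goto(pos,rr); shot('wrist','spin.png'); break
print(bot.state()['t'])
E
```

```text
False
open 9.176130314898222 [-6.60466439 -0.68090466  3.73950543]
9.324155739777135 [2.23896964 1.35161737 5.87574761] 14.9333
[ 0.54666963 -0.21320764  0.285     ] [-4.29842670e-01  6.30881592e-02  1.20919272e+00 -4.44089210e-16
  1.86931178e+00 -2.26243838e+00]
17.3083
```

View pics/spin.png

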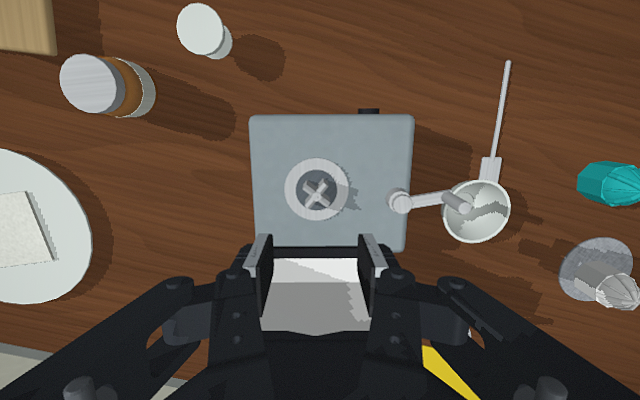

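The cover stands upright, and the spindle cross shows at (316,192) with its arms at roughly 45° in the image. Now close looks at the spindle and the cone.

```bash
cat >> h.py <<'E'
def look(p,fn,h,a):
    rr=down(a); m=np.array(bot.camera_model('wrist')['mount']); M=R.from_rotvec(rr).as_matrix(); d=M@m[:3,2]; o=M@m[:3,3]
    pos=p-d*((h+o[2]-p[2])/-d[2])-o; bot.goto(pos,rr); bot.sleep(.2); return shot('wrist',fn)
E
python3 - <<'E'
from h import *
import pickle
a=Y+np.pi/2
im1,c1=look(J(-.02,0,.12),'spin2.png',.20,a)
bot.movel(bot.state()['tcp_pos']+[0,0,.1],.3)
im2,c2=look(np.array([.592,.21,.06]),'cone2.png',.16,a)
pickle.dump((c1,c2),open('c.pkl','wb'))
u1=proj(c1,J(0,0,.12))[0]; u2=proj(c2,[.592,.212,.05])[0]; print(u1,u2,bot.state()['t'])
cr=lambda im,u:cv2.resize(im[int(u[1])-60:int(u[1])+60,int(u[0])-60:int(u[0])+60],(390,390),interpolation=2)
cv2.imwrite('pics/close.png',np.hstack([cr(im1,u1),cr(im2,u2)])[:,:,::-1])
E
```

```text
[316.39235524 221.1414535 ] [318.80265363 193.56626146] 20.3833
```

View pics/close.png

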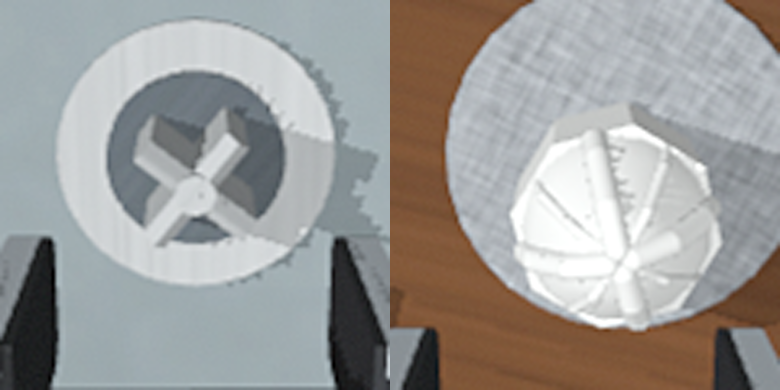

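Left: the spindle cross, centred near full px (317.5,220), with arms at about 36° and −50° in the image. Right: the white cone, with its tip at about (332,212) full px, thick ribs towards crop (597,135), (520,258), (637,325) and (690,235), and collar corners visible. Line segments will give the exact angles.

```bash
python3 - <<'E'
from h import *
import pickle
c1,c2=pickle.load(open('c.pkl','rb'))
f1=lambda u:np.array(u)/3.25+[256,161]; f2=lambda u:(np.array(u)-[390,0])/3.25+[258,133]
ang=lambda P:np.degrees(np.arctan2(*(P[1]-P[0])[1::-1]))%180
for l in ([(143,155),(257,237)],[(155,243),(240,143)]):
    P=onz(c1,f1(l),.119); print('sp',P.round(4).tolist(),ang(P),np.linalg.norm(P[1]-P[0]))
print('sp centre',onz(c1,f1([(200,193)]),.12))
for l in ([(597,135),(637,325)],[(518,258),(700,232)]):
    P=onz(c2,f2(l),.042); print('cone rib',P.round(4).tolist(),ang(P),np.linalg.norm(P[1]-P[0]))
print('tip',onz(c2,f2([(622,258)]),.066))
lsd=cv2.createLineSegmentDetector(0)
for n,fn,c,z,P0,rr in (('sp','spin2.png',c1,.119,J(0,0,.119),.018),('cone','cone2.png',c2,.040,np.array([.592,.208,.04]),.033)):
    im=cv2.imread('pics/'+fn,0); L=lsd.detect(cv2.resize(im,None,fx=2,fy=2,interpolation=2))[0][:,0]/2-.25
    A=onz(c,L[:,:2],z);B=onz(c,L[:,2:],z)
    for a,b in zip(A,B):
        m=(a+b)/2-P0; l=np.linalg.norm(a-b)
        if np.hypot(*m[:2])<rr and l>.008: print(n,(m[:2]*1000).round(1),'len',round(l*1000,1),'ang',ang([a,b]).round(1), 'mod90',(ang([a,b])%90).round(1))
# collar top outline octagon / coaster
E
```

```text
sp [[0.5515, -0.2227, 0.119], [0.5634, -0.1936, 0.119]] 67.7388737982538 0.03142201813705209
sp [[0.5707, -0.215, 0.119], [0.5434, -0.2031, 0.119]] 156.44872955993586 0.02973492793335183
sp centre [[ 0.55633988 -0.20856598  0.12      ]]
cone rib [[0.5783, 0.2108, 0.042], [0.6238, 0.234, 0.042]] 26.99007975131748 0.05108923925067543
cone rib [[0.6141, 0.1998, 0.042], [0.5956, 0.2424, 0.042]] 113.49247253895635 0.04644733005777467
tip [[0.59984762 0.22203503 0.066     ]]
sp [-9.9 -0.4] len 10.9 ang 153.3 mod90 63.3
sp [10.6  3.1] len 13.1 ang 108.1 mod90 18.1
sp [ -1.7 -10.5] len 10.4 ang 67.4 mod90 67.4
sp [0.1 9.3] len 10.2 ang 66.6 mod90 66.6
sp [-7.2 -8. ] len 11.8 ang 66.6 mod90 66.6
sp [-8.5  4.7] len 11.1 ang 151.6 mod90 61.6
sp [ 9.3 -3.7] len 10.7 ang 147.4 mod90 57.4
sp [ 5.6 -6.9] len 10.9 ang 155.8 mod90 65.8
sp [4.  8.2] len 8.0 ang 69.4 mod90 69.4
sp [-3.6 -9.6] len 8.7 ang 68.0 mod90 68.0
cone [-15.9  20.1] len 22.2 ang 74.2 mod90 74.2
cone [ 20.9 -20.7] len 29.5 ang 43.9 mod90 43.9
cone [ -0.7 -11.2] len 24.2 ang 168.8 mod90 78.8
cone [-11.8  26.1] len 12.1 ang 61.3 mod90 61.3
cone [ 6.5 19.9] len 9.0 ang 168.1 mod90 78.1
cone [6.7 0. ] len 18.8 ang 58.3 mod90 58.3
cone [-0.6  9.7] len 32.4 ang 28.7 mod90 28.7
cone [ 5.5 -4.8] len 9.2 ang 57.2 mod90 57.2
cone [10.6  3.7] len 8.6 ang 64.9 mod90 64.9
cone [29.1 12.3] len 8.9 ang 140.4 mod90 50.4
cone [22.9 22.4] len 10.9 ang 30.9 mod90 30.9
cone [-4.9 20.8] len 10.0 ang 176.2 mod90 86.2
cone [17.7 -0.3] len 15.0 ang 92.7 mod90 2.7
cone [22.6  8.9] len 12.0 ang 107.3 mod90 17.3
cone [28.4  0.2] len 10.7 ang 55.6 mod90 55.6
cone [12.8 26.5] len 9.5 ang 128.6 mod90 38.6
cone [-5.6 18.9] len 9.3 ang 176.6 mod90 86.6
cone [24.  -1.3] len 8.7 ang 91.5 mod90 1.5
cone [18.4  7.2] len 11.0 ang 109.9 mod90 19.9
```

Estimates: spindle at (0.5565,-0.2087) with arms at 67° mod 90, and the cone at (0.600,0.222) with ribs at 25° mod 90. Pinching the flats squares the cone to the tool, so I grasp at yaw 25° and place at yaw 67°.

```bash
python3 - <<'E'
from h import *
a=np.radians(25); r=down(a); p=np.array([.600,.222,.031])
bot.gripper_to(1.0,60); bot.goto(p+[0,0,.09],r)
print(bot.movel(p,.1,max_force=8), bot.state()['tcp_pos'])
bot.gripper_to(0,60); s=bot.state(); print('open',s['opening']*85,s['gripper_force'],s['ft_force'])
bot.movel(p+[0,0,.2],.2)
r2=down(np.radians(67)); bot.goto(np.array([.5565,-.2087,.23]),r2); bot.sleep(.2)
s=bot.state(); print('open',s['opening']*85,s['tcp_pos'],s['ft_force'],s['t'],s['qpos'][5])
im,c=shot('wrist','held.png'); im2,c2=shot('scene','held_s.png'); shot('top','held_t.png')
u=proj(c2,s['tcp_pos'])[0].astype(int); b=cv2.resize(im2[u[1]-90:u[1]+60,u[0]-80:u[0]+80],(427,400),interpolation=2)
cv2.imwrite('pics/heldboth.png',np.hstack([im[:,150:500],b])[:,:,::-1])
E
```

```text
False [0.60056726 0.22217813 0.03203062]
open 49.22008420091536 62.651020707562566 [ 0.17078646 -0.14887817  4.64267692]
open 48.88363576882844 [ 0.55685039 -0.20787321  0.22995296] [-0.74427009 -0.45404098 -0.68339307] 26.575 -1.5850876667162563
```

View pics/heldboth.png

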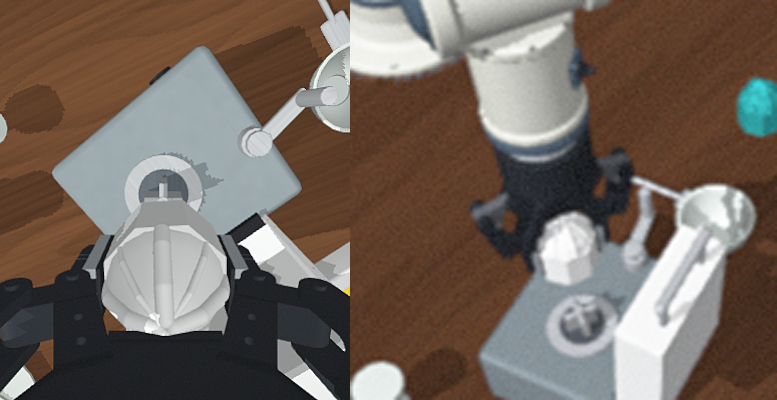

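The cone is held square: a thick rib and a collar flat face the camera at crop column 163, in line with the spindle rib at (163,190). The flat's lower edge (row ~198) gives the cone's offset along tool x. I check that, then descend with force watch.

```bash
python3 - <<'E'
from h import *
s=bot.state(); c=cam('wrist',s); t=s['tcp_pos']; M=R.from_rotvec(s['eef_rot']).as_matrix()
im=cv2.imread('pics/held.png',0)
print(im[150:235:1,322].tolist())
col=onz(c,[(312,198)],t[2]-.028)[0]; tip=onz(c,[(306,325)],t[2]+.034)[0]; sp=onz(c,[(313,190)],.12)[0]
for n,p in (('front',col),('tip',tip),('sp',sp)): print(n,p.round(4),((p-t)@M*1000).round(1))
print(np.degrees(np.arctan2(M[1,1],M[0,1])))
E
```

```text
[169, 171, 146, 132, 131, 129, 199, 214, 210, 211, 212, 211, 212, 211, 210, 209, 208, 208, 211, 215, 184, 127, 112, 120, 100, 90, 90, 91, 92, 92, 92, 93, 93, 92, 91, 92, 94, 94, 92, 92, 89, 108, 114, 114, 114, 112, 111, 118, 150, 164, 153, 146, 150, 147, 148, 148, 149, 149, 149, 148, 148, 148, 148, 149, 149, 148, 149, 149, 149, 149, 149, 149, 148, 148, 144, 155, 206, 218, 218, 200, 172, 171, 178, 177, 179]
front [ 0.5328 -0.1996  0.202 ] [25.4 -1.3 28. ]
tip [ 0.5556 -0.2109  0.264 ] [ -0.   -2.8 -34. ]
sp [ 0.5479 -0.206   0.12  ] [  8.9  -1.3 110. ]
67.03789858548248
```

```bash
python3 - <<'E'
from h import *
tgt=np.array([.5566,-.2077]); r=down(np.radians(67))
cmd=tgt.copy()
for z in (.17,.153):
    bot.movel([*cmd,z],.12); bot.sleep(.3); e=tgt-bot.state()['tcp_pos'][:2]; cmd+=e; print(z,e*1000)
hit=bot.movel([*cmd,.130],.04,max_force=8); bot.sleep(.2)
s=bot.state(); print(hit,s['tcp_pos'],s['ft_force'],s['ft_torque'],s['opening']*85,s['t'])
E
```

```text
0.17 [-0.29297221  0.13699921]
0.153 [ 0.06349905 -0.0256357 ]
True [ 0.55633892 -0.20857129  0.13776577] [ 0.13853971 -3.02237106 -0.42541922] [-0.61555572 -0.01108486 -0.01566454] 49.55900638497318 28.9083
```

It is 10 mm past the ridge height, so it is entering the slots. Continuing from the self-aligned xy.

```bash
python3 - <<'E'
from h import *
def rep(n): s=bot.state(); print(n,s['tcp_pos'].round(4),s['ft_force'].round(1),s['ft_torque'].round(2),round(s['opening']*85,2),s['t']); return s
s=bot.state(); cmd=s['tcp_pos'][:2].copy()
for z in (.132,.128,.125,.122):
    h=bot.movel([*cmd,z],.03,max_force=15); bot.sleep(.2); s=rep((z,h))
shot('wrist','in.png'); shot('scene','in_s.png')
E
```

```text
(0.132, False) [ 0.5559 -0.2085  0.1312] [ 0.1 -3.7 -3.3] [-0.53  0.17 -0.09] 49.86 29.4583
(0.128, False) [ 0.5564 -0.2087  0.1281] [-0.6 -4.  -0.1] [-0.65  0.05 -0.09] 49.39 29.9417
(0.125, False) [ 0.5565 -0.2088  0.1264] [-3.7 -2.8  5.2] [-0.59  0.53 -0.09] 49.44 30.3917
(0.122, False) [ 0.5565 -0.2088  0.1239] [-4.4 -2.7  8. ] [-0.43  0.69 -0.1 ] 49.16 30.8417
```

The cone is home at about 0.128, and the spring force is rising as expected (5→8 N). Pressing to the stop.

```bash
python3 - <<'E'
from h import *
def rep(n): s=bot.state(); print(n,s['tcp_pos'].round(4),s['ft_force'].round(1),round(s['opening']*85,2),s['t']); return s
cmd=np.array([.5565,-.2088])
for z in (.120,.118,.116,.114,.112):
    bot.movel([*cmd,z],.03); bot.sleep(.3); s=rep(z)
    if s['ft_force'][2]>20: break
bot.sleep(1); s=rep('end')
im,c=shot('wrist','fin.png'); im2,c2=shot('scene','fin_s.png')
u=proj(c2,s['tcp_pos'])[0].astype(int); b=cv2.resize(im2[u[1]-90:u[1]+60,u[0]-80:u[0]+80],(427,400),interpolation=2)
cv2.imwrite('pics/finboth.png',np.hstack([im[:,150:500],b])[:,:,::-1])
E
```

```text
0.12 [ 0.5567 -0.2088  0.123 ] [-6.2 -2.2 12.2] 49.25 31.4917
0.118 [ 0.5567 -0.2089  0.1229] [-9.5  0.2 20.2] 49.21 32.0417
end [ 0.5567 -0.2089  0.1228] [-9.9  1.5 19.5] 49.29 33.0417
```

View pics/finboth.png

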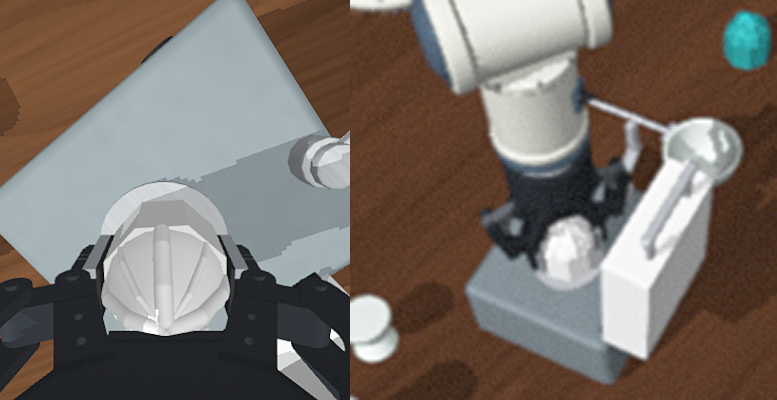

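The cone sits upright in the ring, and the cover and latch are clear. The push is a steady 20 N against the stop, with the underside about 95 mm above the table (fully pressed is 94 mm).

```bash
python3 -c "
from rig import bot
print(bot.hand_in())"
```

```text
the job is handed in; nothing more can be done
None
```

The job is handed in after about 33 s of robot time, with no verdict shown: the latch is swung clear, the cover is upright, and the cone is on the spindle with the gripper holding it down at about 20 N, which by arm height and force is at the spindle's stop.

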